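# Turn a house maquette over in the latched turnover jig

## Robot

A 6-joint arm with a two-finger parallel gripper is mounted at the origin on the work surface. World frame = base frame: x ahead of the robot, y to its left, z up, the work surface at z = 0. Lengths are in m, angles in rad, forces in N, time in s.
With the tool pointing down it reaches from about 0.3 to 0.75 m from the base axis. Payload 8.5 kg.
Tool frame: the origin (TCP) lies between the finger pads; the fingertips stand 11 mm ahead of it and the grasp point (between the pads) lies 8 mm behind it; z points along the fingers, y is the line along which they close (so a half turn about z gives the same grasp; the last joint's range is limited). The gripper opens to 85 mm and grips with 20 to 120 N. Pads are 22 mm wide; open, the fingers measure 114 mm over their backs; the gripper's body (76 mm by 85 mm) begins 54 mm behind the grasp point. The pads swing forward as they close: fully open they stand 13 mm farther back than shut.
Start: joints at [0.919, 0.381, 1.297, -0, 1.464, -0.215], TCP at [0.233, 0.498, 0.242] pointing down, gripper open.
Joint ranges: [-3.11, 3.11], [-0.89, 2.33], [0.22, 2.48], [-1.42, 4.56], [0.17, 2.85], [-2.88, 2.88]. Speed limits (rad/s): [2.39, 2.39, 3.14, 3.14, 3.14, 3.14].

## Interface

Orientations are given as a unit quaternion [w, x, y, z].
In Python, from bench import env, cams gives the robot as it stands.
- The arm moves only by the tool step_arm, never from a script. Its argument "deltas" is a list that holds one entry, the list of rows, each a list of 7 numbers: the turn, a rotation vector about the world's x, y, z as a fraction of full scale, then the shift along the world's x, y, z as a fraction of full scale, then the finger opening in mm, from 0 to 85.4. A call has 1 to 20 rows; each row shifts and turns the commanded pose from where the row before left it; what a row does not reach is not made up. Full scale, the value 1, is 0.02 m for a shift and 4 degrees for a turn. A row lasts 1/10 s, in which the tool goes at most 50 mm and 8.59 degrees, less where a joint would pass 70% of its speed; a pose out of reach is approached as far as the arm can. A call with a number of a shift or a turn outside -1 to 1 is refused whole. A call with a gripper value outside its range is refused whole. The fingers move at their own pace and stop on an object; the grip force is fixed at half the most. Time passes only in rows, so rows that do not move let the fingers close. It gives the time, the measured TCP pose, the force, the opening and the grip force at its end, in the units of the state.
- env.read_state(): the state, without advancing time (a new reading comes with each control period).
- cams.get_image(name): name is "scene" or "top"; returns the picture (400x640x3 uint8, blue, green, red); there is no depth.
- cams.camera_params(name): a dict with "intrinsics" (3x3 intrinsics, pixels), "rvec" (rotation vector, rad) and "tvec" (3), from world to camera coordinates, as OpenCV has them. Camera axes: x right, y down, z forward; pixel columns grow to the right and rows downward; lengths in m; the calibration is good to about 2 mm. A picture is of the moment at which its call begins. camera_params takes no time and is no camera call.
- env.finish_job(): hands the job in; it is judged then, once.
Trained networks look in the newest picture that a camera, given by its name, has taken for a name from the list of things; names that differ only in an ending like _2 or _b are one class to them, and where a whole thing is asked for, a point or a joint stands for the part that bears it (a point fixed in the world has none). Each returns a list of dicts, best first, with "confidence" (0 to 1); they miss things now and then, are a little off and sometimes report something else, mostly with a low value. They report only what shows in the picture. A call takes as long as a camera call.
- cams.search_frame(camera, query): "point" ([row, column] in pixels, amid what is visible of it).
- cams.trace(camera, query): "mask" (400x640 bool, what is visible of it) and "point" ([row, column] in pixels, amid what is visible of it).
The state is a dict: "time_s": time; "qpos": joint angles; "joint_vel": joint speeds; "tau": joint torques, N m; "position": TCP position; "tcp_rot": TCP orientation; "ft_force": force on the tool from outside, world axes, zero at the start; "wrist_torque": the same for the moment, N m; "grip_width": finger opening in m; "grip_force": force on a finger pad.
Only numpy, scipy, OpenCV 4.12 (cv2) and the standard library are available. Lean on these libraries where they do the work, as an engineer would, in place of code of your own. Each camera call takes 0.05 s, during which the arm holds its last target. There are 200 camera calls.

## Task

Get the red-roofed house board ready for work on its underside: lift it by the edges of its board (never carry it by its post, and never squeeze the house), set it on the jig's grey loading shelf with its post end away from the cradle, then take it by the post and slide it fully home in the blue cradle until the orange spring latch snaps up behind it. Tug the post firmly back to confirm that the latch holds, and only then swing the cradle all the way over by its handle bar so that the board lies upside down over the loading shelf, lowering it gently rather than letting it drop. Let go, and leave everything else on the table where it is.

Things in the scene. Friction and masses are not known exactly. Their poses are not given: they have to be found in the camera images.
- board: The board to turn over: pale wood plate 120 x 60 x 12 mm (x, y, z) with a white, red-roofed house and a black square post; about 0.2 kg, balanced within 6 mm of its middle. Origin: centre of the plate's underside; x runs along the plate from the post end (-x) to the house end (+x), z up. Starts flat on the table, left or right of the jig.
- board_house: The house on the board, 50 mm long (x), 45 mm wide over the roof eaves, 36 mm high; origin at the centre of its foot, 22 mm to +x of the board's centre, on the plate's top. Fragile: not to be squeezed.
- board_post: The black post on the board, 20 x 20 mm and 40 mm high, for sliding and tugging only; origin at the centre of its foot, 45 mm to -x of the board's centre, on the plate's top (12 mm above the plate's underside).
- jig: Turnover jig, fixed: plywood base 315 x 130 x 10 mm, grey loading shelf, blue cradle, two hinge posts (y = +/-52 mm, 85 mm high). Origin on the table below the middle of the hinge line; x is the direction in which a board slides from shelf into cradle, y along the hinge. Two guides 50 mm high flank the shelf, inner gap 76 mm at x = -45 mm narrowing to 65 mm at x = -10 mm.
- shelf_spot (a point): Where the centre of the board's underside belongs when set down, the board's x along the jig's x: on the loading shelf's top, 31 mm above the table, 100 mm to -x of the hinge line. The shelf is 50 mm wide (the board's edges overhang it by 5 mm each side, with 21 mm of air below, so fingers pass beside it) and reaches from x = -165 to -12 mm.
- hinge_mid (a point): Middle of the hinge line, 75 mm above the table; the hinge turns about the jig's y axis.
- cradle (a joint): Angle of the blue cradle in rad: 0 lying flat beyond the hinge (loading position), growing as its handle rises, 1.57 upright, 3.14 turned right over, lying level above the loading shelf. It stops at 0 and 3.14. Nothing but light friction slows it: past the upright it falls unless held. Moving mass 0.45 kg plus board.
- cradle_home (a point): Point of the cradle (turns with it) where the centre of the home board's underside lies: 76.5 mm to +x of the hinge, 30 mm above the table with the cradle flat, axes then parallel to the jig's. The channel is 63 mm wide (slot 14.8 mm high); lips cover the board's long edges (tops 51 mm above the table, 48 mm open between them). 2 mm play between end stop and latch. Floor 1 mm below the shelf.
- handle_bar (a point): Middle of the cradle's steel handle bar, 12 mm thick, 84 mm long, parallel to the hinge, at the cradle's far end: 190 mm from the hinge line horizontally and 60 mm above the table with the cradle flat; at angle 3.14 it is 190 mm to the other side and 90 mm high. 40 mm of free space between it and the cradle's end; it may turn between the fingers.
- latch: The orange spring latch in the cradle's mouth: 18 mm wide ramp that the board presses down as it slides in (about 2 N of spring) and that springs up 8 mm behind the board's post end when it is home. Origin: on its catching face (towards +x), level with the cradle floor when up, 61 mm to -x of cradle_home; pressed down it sinks up to 10 mm.
- other_board: Another board of the same shape, cork walls and green roof; stays. Origin and axes as for board.
- chair_orange: Orange model chair 34 x 34 x 60 mm standing beside the red-roofed board; origin at the centre of its foot. Stays.
- chair_teal: Teal model chair 34 x 34 x 60 mm standing beside the other board; origin at the centre of its foot. Stays.
- tape_roll: Yellow tape roll, 84 mm across, 22 mm high, lying flat near the robot; origin at the centre of its underside. Stays.
- glue: White glue bottle, 52 mm across, 130 mm high, beyond the jig; origin at its foot. Stays.
- cup: Blue cup, 76 mm across, 90 mm high, beyond the jig; origin at its foot. Stays.
- strips: Bundle of wood strips 180 x 25 x 12 mm lying at the right; origin at the centre of its underside. Stays.

How it is judged:
On the way, in this order (a step that is already met when the one before it is completed fails the run):
1. the board is fully home in the flat cradle and the latch has sprung up behind it (x of board in the frame of cradle_home between -0.005 and 0.005 m and y of board in the frame of cradle_home between -0.005 and 0.005 m and z of board in the frame of cradle_home between -0.003 and 0.006 m and angle between the x axis of board and the x axis of cradle_home, either way round below 0.1 rad and z of latch in the frame of cradle_home above -0.002 m and value of joint cradle below 0.1 rad), for 0.2 s.
2. the board is tugged back against the latch with more than 4 N and the latch holds it (all of step 1 and contact force between board and latch above 4 N), for 0.2 s.
At the end, for the whole second after the job is handed in: The cradle lies turned right over (angle above 3.06 rad) with the board upside down in it (within 8 degrees), still home (within 5 mm) and latched, and at rest (value of joint cradle above 3.06 rad and angle between board's own z axis and vertical above 3 rad and x of board in the frame of cradle_home between -0.005 and 0.005 m and y of board in the frame of cradle_home between -0.005 and 0.005 m and z of board in the frame of cradle_home between -0.003 and 0.006 m and angle between the x axis of board and the x axis of cradle_home, either way round below 0.1 rad and z of latch in the frame of cradle_home above -0.002 m and linear speed of board below 0.02 m/s); the robot touches nothing.
It fails at once if the house is squeezed or pushed (over 4 N) (contact force between the fingers and board_house above 4 N).
It fails at once if the board is carried by its post (lifted clear of the shelf with the post gripped) (height (world z) of board above 0.05 m and contact force between the fingers and board_post above 1 N).
It fails at once if the cradle is dropped or flung (over 2.5 rad/s) (velocity of joint cradle above 2.5 rad/s or velocity of joint cradle below -2.5 rad/s).
It fails at once if another thing on the table is displaced by more than 20 mm (distance of any of other_board, chair_orange, chair_teal, tape_roll, glue, cup, strips from where it was at the start of the episode above 0.02 m).
It also fails if it takes over 72 s, if anything falls off the work surface, if the arm or the gripper's body presses on something with over 40 N, if the wrist force passes 120 N, or if a joint passes its speed limit or range.

## Working session

There is one attempt and no reset: what is moved stays moved. The work goes in short steps, Python scripts to look and compute and a tool call to move; the robot and the scene stay as the last step left them, time stands still between calls to the robot, and variables do not carry over. Pictures are saved under pics/ and viewed, at most 10 in all, crops included, and the job is handed in when it is done.

Besides the shell and the picture viewer there is one more tool, called after "Request:" by a JSON object that holds its "method" and its "body". step_arm: Moves the arm, as the interface text tells. Shift numbers are shares of 0.02 m and turn numbers shares of 4 degrees, none past 1 either way. Its arguments: {"type":"object","properties":{"deltas":{"type":"array","items":{"type":"array","items":{"type":"array","items":{"type":"number"}}}}},"required":["deltas"]}

```bash
ls; mkdir -p pics; python3 - <<'E'
from bench import env, cams
import cv2
for n in ["scene","top"]:
    cv2.imwrite(f"pics/{n}0.png",cams.get_image(n))
    p=cams.camera_params(n);print(n,p)
    for q in ["board","board_house","board_post","jig","cradle","handle_bar","latch","other_board","chair_orange"]:
        r=cams.search_frame(n,q);print(q,[(d['point'],round(d['confidence'],2)) for d in r[:2]])
print(env.read_state())
E
```

```text
pics
scene {'intrinsics': array([[511.48266287,   0.        , 324.91461817],
       [  0.        , 511.48266287, 190.76880597],
       [  0.        ,   0.        ,   1.        ]]), 'rvec': array([ 0.88080583,  2.64191513, -0.93955485]), 'tvec': array([ 0.50095568, -0.23070365,  1.60092359])}
board [([270.7, 470.3], 0.91)]
board_house []
board_post [([282.8, 479.2], 0.71), ([215.5, 326.3], 0.56)]
jig [([216.4, 326.2], 0.94)]
cradle [([179.7, 314.3], 0.93)]
handle_bar [([179.6, 317.0], 0.78)]
latch [([177.6, 315.9], 0.74), ([207.3, 324.8], 0.56)]
other_board [([121.7, 306.6], 0.79), ([281.2, 313.7], 0.54)]
chair_orange [([275.9, 436.2], 0.79)]
top {'intrinsics': array([[502.78588121,   0.        , 312.29179348],
       [  0.        , 502.78588121, 196.28508887],
       [  0.        ,   0.        ,   1.        ]]), 'rvec': array([ 2.16872261, -2.20439303,  0.07768307]), 'tvec': array([0.00982486, 0.59243024, 1.40632574])}
board [([250.6, 188.1], 0.9), ([128.5, 349.7], 0.24)]
board_house [([255.4, 192.5], 0.65), ([181.2, 347.4], 0.41)]
board_post [([188.6, 312.5], 0.58)]
jig [([256.9, 19
[... 227 characters left out ...]
qpos': array([ 9.18705062e-01,  3.80619613e-01,  1.29741283e+00,  1.18126365e-05,
        1.46360786e+00, -2.15292243e-01]), 'joint_vel': array([ 1.16463936e-03,  9.79474796e-05,  8.36247166e-04,  1.32153284e-04,
        1.56087634e-03, -5.08079801e-04]), 'tau': array([ 8.92235803e-04, -4.48339534e+01, -2.31462049e+01, -1.92969555e-04,
        5.65326245e-04, -1.83998003e-05]), 'position': array([0.23265472, 0.49834513, 0.24230753]), 'tcp_rot': array([-1.53403707e-05,  2.16668048e-01,  9.76245336e-01, -1.91511417e-05]), 'ft_force': array([ 0.50280384, -0.70575912,  0.48815361]), 'wrist_torque': array([0.0008009 , 0.03756607, 0.00720418]), 'grip_force': 0.0, 'grip_width': 0.08543009369411433}
```

View images.

View pics/scene0.png

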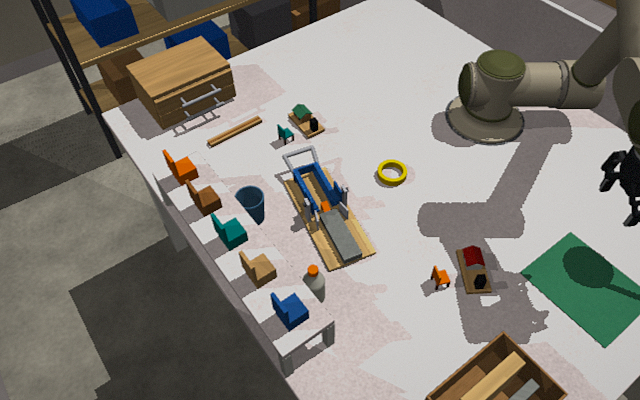

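View pics/top0.png

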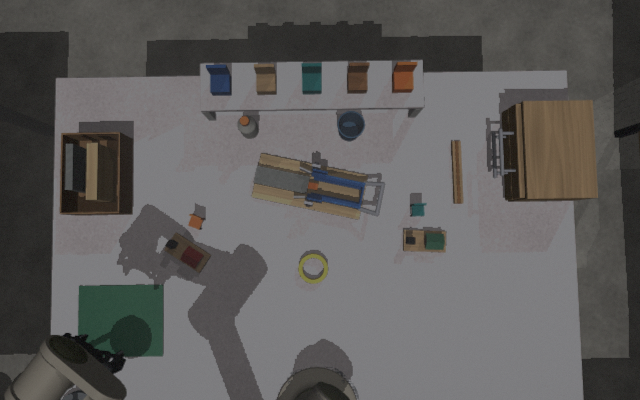

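```bash
cat > h.py <<'E'
import numpy as np, cv2
from scipy.optimize import minimize
from bench import env, cams
P={n:cams.camera_params(n) for n in ("scene","top")}
def proj(n,X):
    p=P[n]; return cv2.projectPoints(np.asarray(X,float).reshape(-1,3),p['rvec'],p['tvec'],p['intrinsics'],None)[0][:,0]
def ray(n,rc,z):
    p=P[n];R=cv2.Rodrigues(p['rvec'])[0];c=-R.T@p['tvec']
    d=R.T@np.linalg.inv(p['intrinsics'])@[rc[1],rc[0],1]; return c+d*(z-c[2])/d[2]
def box(cx,cy,z0,lx,ly,h):
    return np.array([[cx+sx*lx/2,cy+sy*ly/2,z0+k*h] for sx in(-1,1) for sy in(-1,1) for k in(0,1)])
def place(X,q,z=0):
    c,s=np.cos(q[2]),np.sin(q[2]); return X@np.array([[c,s,0],[-s,c,0],[0,0,1]])+[q[0],q[1],z]
BOARD=[box(0,0,0,.12,.06,.012),box(-.045,0,.012,.02,.02,.04),box(.022,0,.012,.05,.038,.02),
       np.vstack([box(.022,0,.032,.05,.045,.001),box(.022,0,.047,.05,.002,.001)])]
def sil(n,boxes,q,z=0,S=4):
    m=np.zeros((400*S,640*S),np.uint8)
    for b in boxes:
        h=cv2.convexHull(np.round((proj(n,place(b,q,z))+.5)*S*16).astype(np.int32)); cv2.fillConvexPoly(m,h,1,shift=4)
    return m>0
def fit(masks,boxes,q0,z=0):
    M={n:cv2.resize(m.astype(np.uint8),None,fx=4,fy=4,interpolation=0)>0 for n,m in masks.items()}
    def f(q):
        return sum(1-(s&m).sum()/(s|m).sum() for n,m in M.items() for s in [sil(n,boxes,q,z)])
    r=minimize(f,q0,method='Nelder-Mead',options=dict(initial_simplex=np.array(q0)+np.vstack([np.zeros(3),np.diag([.012,.012,.15])]),xatol=2e-4,fatol=1e-4))
    return r.x,r.fun
E
python3 - <<'E'
from h import *
M={}
for n in P:
    cams.get_image(n)
    for q in ("board","jig"):
        r=cams.trace(n,q)
        print(n,q,[(d['point'],round(d['confidence'],2),int(d['mask'].sum())) for d in r])
        for i,d in enumerate(r[:3]): M[f"{n}_{q}_{i}"]=d['mask']
np.savez("m.npz",**M)
# initial board pose from post & house
a=ray("top",(244,172),.052);b=ray("top",(256,192),.045);c=ray("top",(250.6,188),.01)
yaw=np.arctan2(b[1]-a[1],b[0]-a[0]);print(a,b,c,yaw)
q,f=fit({n:M[n+"_board_0"] for n in P},BOARD,[c[0],c[1],yaw]);print("board",q,f)
for n in P: print(n,fit({n:M[n+"_board_0"]},BOARD,q))
im=[]
a=ray("top",(178,255),.03);h=ray("top",(193,373),.06);print("jig",a,h)
t=cv2.resize(cams.get_image("top")[130:280,140:390],None,fx=3.2,fy=3.2,interpolation=cv2.INTER_CUBIC)
cv2.imwrite("pics/topc.png",t)
t=cv2.resize(cams.get_image("scene")[130:310,260:500],None,fx=3.2,fy=3.2,interpolation=cv2.INTER_CUBIC)
cv2.imwrite("pics/scc.png",t)
E
```

```text
scene board [([270.0, 470.0], 0.84, 1246), ([216.9, 323.9], 0.71, 5361)]
scene jig [([214.3, 324.1], 0.95, 5275), ([282.6, 478.7], 0.51, 165)]
top board [([251.9, 188.3], 0.6, 968), ([258.2, 192.3], 0.5, 293)]
top jig [([185.1, 310.4], 0.87, 5186), ([240.5, 171.7], 0.5, 42)]
[0.4647847 0.3890656 0.052    ] [0.43067594 0.33560424 0.045     ] [0.44453153 0.3552761  0.01      ] -2.1386949052457576
board [ 0.44064338  0.35673051 -2.15685005] 0.08622936960475724
scene (array([ 0.44105239,  0.35634579, -2.15494954]), np.float64(0.03025957972805937))
top (array([ 0.44027529,  0.35725245, -2.16745078]), np.float64(0.04865444003277242))
jig [0.6462939  0.16123606 0.03      ] [ 0.59612838 -0.16751444  0.06      ]
```

View pics/topc.png

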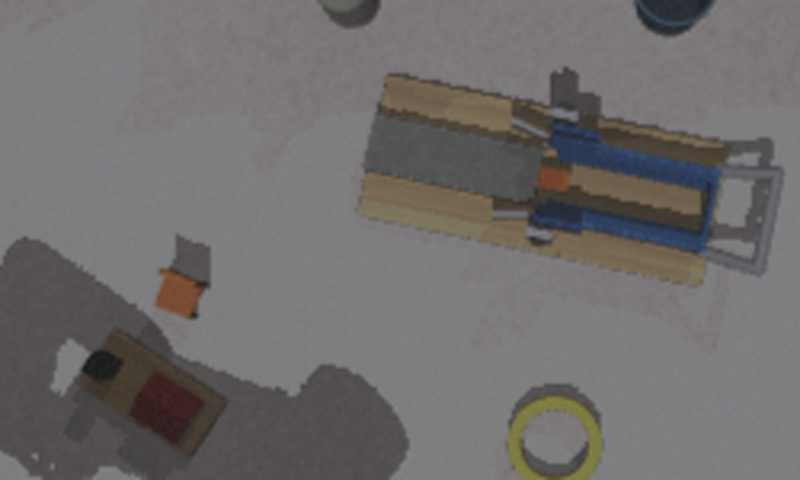

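View pics/scc.png

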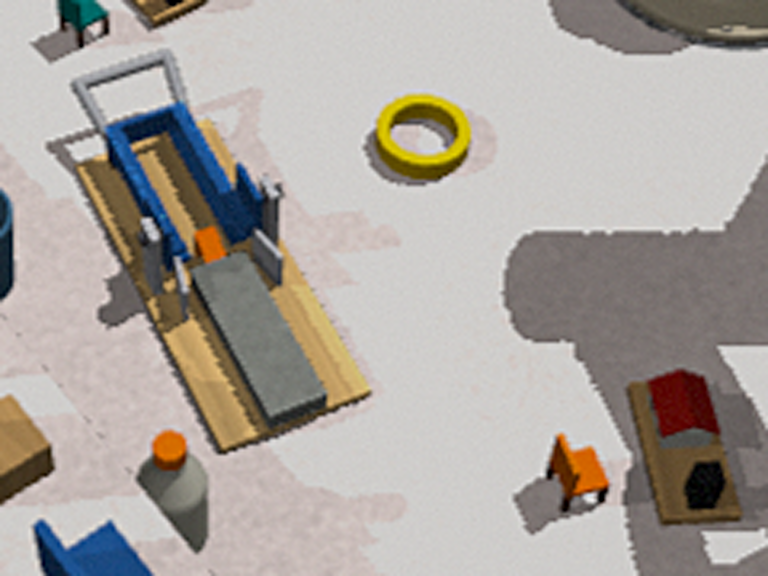

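```bash
python3 - <<'E'
from h import *
from scipy.optimize import least_squares
T=lambda u,v:(u/3.2+140-.34,v/3.2+130-.34); S=lambda u,v:(u/3.2+260-.34,v/3.2+130-.34)
# (cam, jig pt, pix); x None 'a' = base near end, 'b' far
K=[("top",(.196,.042,.06),T(782,170)),("top",(.196,-.042,.06),T(762,273)),
("top",(-.165,.025,.031),T(377,110)),("top",(-.165,-.025,.031),T(364,172)),
("top",('a',.065,.01),T(388,75)),("top",('a',-.065,.01),T(358,213)),("top",('b',-.065,.01),T(703,284)),
("scene",(-.165,.025,.031),S(272,412)),("scene",(-.165,-.025,.031),S(325,386)),
("scene",('a',.065,.01),S(222,446)),("scene",('a',-.065,.01),S(370,391)),("scene",('b',.065,.01),S(78,163)),
("scene",(.19,.042,.066),S(77,83)),("scene",(.19,-.042,.066),S(168,53))]
def res(q):
    o=[]
    for n,k,p in K:
        x={'a':q[3],'b':q[3]+.315}.get(k[0],k[0]); o.append(proj(n,place(np.array([[x,k[1],k[2]]]),q))[0]-p)
    return np.ravel(o)
r=least_squares(res,[.62,-.0,-1.75,-.17],loss='soft_l1');print(r.x);print(np.round(r.fun.reshape(-1,2),1).tolist())
for n in P:
    m=[i for i,k in enumerate(K) if k[0]==n]
    r2=least_squares(lambda q:res(q).reshape(-1,2)[m].ravel(),r.x,loss='soft_l1');print(n,r2.x)
q=r.x[:3]
J=lambda x,y,z:place(np.array([[x,y,z]]),q)[0].round(4)
for nm,v in dict(shelf=(-.1,0,.031),hinge=(0,0,.075),home=(.0765,0,.03),bar=(.19,0,.06),barend=(-.19,0,.09)).items(): print(nm,J(*v))
im={n:cams.get_image(n) for n in P}
d=np.load("m.npz")
bx=[box(r.x[3]+.1575,0,0,.315,.13,.01),box(-.0885,0,0,.153,.05,.031),box(0,.052,0,.02,.01,.085),box(0,-.052,0,.02,.01,.085),box(.19,0,.054,.012,.084,.012)]
for n in P:
    s=sil(n,bx,q,S=4);c,_=cv2.findContours(s.astype(np.uint8),0,2)
E
```

```text
[ 6.22383616e-01  2.87665114e-04 -1.79239380e+00 -1.64565862e-01]
[[0.5, 1.3], [0.9, -1.1], [-0.7, 1.0], [-0.4, -1.2], [-0.2, -0.6], [-0.5, 0.4], [-0.3, 0.7], [-0.8, 0.9], [1.0, 1.8], [-0.2, 0.4], [0.8, -1.0], [-1.4, -0.7], [0.0, -1.3], [-0.5, -1.0]]
scene [ 6.21718187e-01 -5.66162237e-04 -1.79510694e+00 -1.67027428e-01]
top [ 6.22960560e-01  5.11236166e-04 -1.79079204e+00 -1.63473680e-01]
shelf [0.6444 0.0978 0.031 ]
hinge [6.224e-01 3.000e-04 7.500e-02]
home [ 0.6056 -0.0743  0.03  ]
bar [ 0.5806 -0.1851  0.06  ]
barend [0.6641 0.1856 0.09  ]
```

Request:
{"method": "step_arm", "body": {"deltas": [[[0, 0, -0.986, 0.416, -0.283, -0.284, 72], [0, 0, -0.986, 0.416, -0.283, -0.284, 72], [0, 0, -0.986, 0.416, -0.283, -0.284, 72], [0, 0, -0.986, 0.416, -0.283, -0.284, 72], [0, 0, -0.986, 0.416, -0.283, -0.284, 72], [0, 0, -0.986, 0.416, -0.283, -0.284, 72], [0, 0, -0.986, 0.416, -0.283, -0.284, 72], [0, 0, -0.986, 0.416, -0.283, -0.284, 72], [0, 0, -0.986, 0.416, -0.283, -0.284, 72], [0, 0, -0.986, 0.416, -0.283, -0.284, 72], [0, 0, -0.986, 0.416, -0.283, -0.284, 72], [0, 0, -0.986, 0.416, -0.283, -0.284, 72], [0, 0, -0.986, 0.416, -0.283, -0.284, 72], [0, 0, -0.986, 0.416, -0.283, -0.284, 72], [0, 0, -0.986, 0.416, -0.283, -0.284, 72], [0, 0, -0.986, 0.416, -0.283, -0.284, 72], [0, 0, -0.986, 0.416, -0.283, -0.284, 72], [0, 0, -0.986, 0.416, -0.283, -0.284, 72], [0, 0, -0.986, 0.416, -0.283, -0.284, 72], [0, 0, -0.986, 0.416, -0.283, -0.284, 72]]]}}

```text
time_s: 3.5
position: [0.3995, 0.3849, 0.1285]
tcp_rot: [-0.0, 0.788, 0.615, 0.0]
ft_force: [-0.6, -0.8, -0.1]
grip_width: 0.0716
grip_force: 0.0
```

Request:
{"method": "step_arm", "body": {"deltas": [[[0, 0, -0.986, 0.416, -0.283, -0.284, 72], [0, 0, -0.986, 0.416, -0.283, -0.284, 72], [0, 0, -0.986, 0.416, -0.283, -0.284, 72], [0, 0, -0.986, 0.416, -0.283, -0.284, 72], [0, 0, -0.986, 0.416, -0.283, -0.284, 72], [0, 0, 0, 0, 0, 0, 72], [0, 0, 0, 0, 0, 0, 72]]]}}

```text
time_s: 4.2
position: [0.4405, 0.3569, 0.1004]
tcp_rot: [-0.0, 0.881, 0.473, -0.0]
ft_force: [0.1, 0.2, 1.0]
grip_width: 0.0721
grip_force: 0.0
```

Request:
{"method": "step_arm", "body": {"deltas": [[[0, 0, 0, 0, 0, -0.8, 72], [0, 0, 0, 0, 0, -0.8, 72], [0, 0, 0, 0, 0, -0.8, 72], [0, 0, 0, 0, 0, -0.8, 72], [0, 0, 0, 0, 0, -0.8, 72], [0, 0, 0, 0, 0, -0.3, 72], [0, 0, 0, 0, 0, -0.3, 72], [0, 0, 0, 0, 0, 0, 72]]]}}

```text
time_s: 5.0
position: [0.4405, 0.357, 0.0083]
tcp_rot: [-0.0, 0.881, 0.473, -0.0]
ft_force: [0.3, -0.4, 0.1]
grip_width: 0.0723
grip_force: 0.0
```

```bash
python3 - <<'E'
from h import *
t=cv2.resize(cams.get_image("scene")[200:320,400:540],None,fx=5,fy=5,interpolation=cv2.INTER_CUBIC)
cv2.imwrite("pics/g1.png",t)
print(env.read_state()['ft_force'])
E
```

```text
[-0.78223911 -0.55287971 -0.43877588]
```

View pics/g1.png

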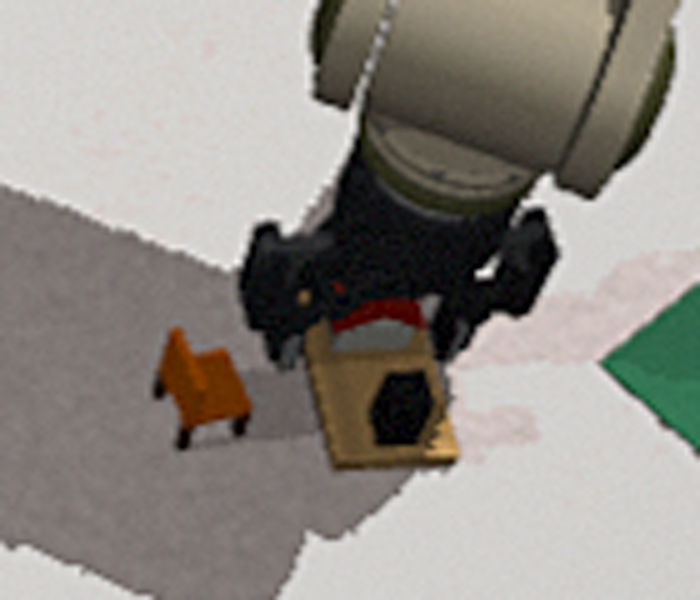

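The fingers straddle the plate's long edges (crop columns 285 and 450), with the post and chair clear, so I'll close and lift.

Request:
{"method": "step_arm", "body": {"deltas": [[[0, 0, 0, 0, 0, 0, 52], [0, 0, 0, 0, 0, 0, 52], [0, 0, 0, 0, 0, 0, 52], [0, 0, 0, 0, 0, 0, 52], [0, 0, 0, 0, 0, 0, 52], [0, 0, 0, 0, 0, 0.25, 52], [0, 0, 0, 0, 0, 0.25, 52]]]}}

```text
time_s: 5.75
position: [0.4407, 0.3568, 0.0188]
tcp_rot: [0.0, 0.881, 0.472, 0.0]
ft_force: [-0.4, 1.0, -3.0]
grip_width: 0.0579
grip_force: 64.6
```

Request:
{"method": "step_arm", "body": {"deltas": [[[0, 0, 0, 0, 0, 0.6, 52], [0, 0, 0, 0, 0, 1, 52], [0, 0, 0, 0, 0, 1, 52], [0, 0, 0, 0, 0, 1, 52], [0, 0, 0, 0, 0, 1, 52], [0, 0, 0, 0, 0, 0.4, 52]]]}}

```text
time_s: 6.35
position: [0.4413, 0.3571, 0.1209]
tcp_rot: [0.0, 0.881, 0.472, 0.002]
ft_force: [0.8, 0.4, -1.8]
grip_width: 0.0581
grip_force: 64.7
```

Request:
{"method": "step_arm", "body": {"deltas": [[[0, 0, 0.327, 0.637, -0.809, 0, 52], [0, 0, 0.327, 0.637, -0.809, 0, 52], [0, 0, 0.327, 0.637, -0.809, 0, 52], [0, 0, 0.327, 0.637, -0.809, 0, 52], [0, 0, 0.327, 0.637, -0.809, 0, 52], [0, 0, 0.327, 0.637, -0.809, 0, 52], [0, 0, 0.327, 0.637, -0.809, 0, 52], [0, 0, 0.327, 0.637, -0.809, 0, 52], [0, 0, 0.327, 0.637, -0.809, 0, 52], [0, 0, 0.327, 0.637, -0.809, 0, 52], [0, 0, 0.327, 0.637, -0.809, 0, 52], [0, 0, 0.327, 0.637, -0.809, 0, 52], [0, 0, 0.327, 0.637, -0.809, 0, 52], [0, 0, 0.327, 0.637, -0.809, 0, 52], [0, 0, 0.327, 0.637, -0.809, 0, 52], [0, 0, 0.327, 0.637, -0.809, 0, 52], [0, 0, 0, 0, 0, 0, 52], [0, 0, 0, 0, 0, 0, 52]]]}}

```text
time_s: 8.15
position: [0.6442, 0.0979, 0.1179]
tcp_rot: [-0.0, 0.781, 0.624, -0.0]
ft_force: [-0.3, 0.3, -2.5]
grip_width: 0.0582
grip_force: 64.7
```

```bash
python3 - <<'E'
from h import *
im=cams.get_image("scene")
t=cv2.resize(im[130:310,240:450],None,fx=3.3,fy=3.3,interpolation=cv2.INTER_CUBIC)
cv2.imwrite("pics/g2.png",t)
E
```

```text
(no output)
```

View pics/g2.png

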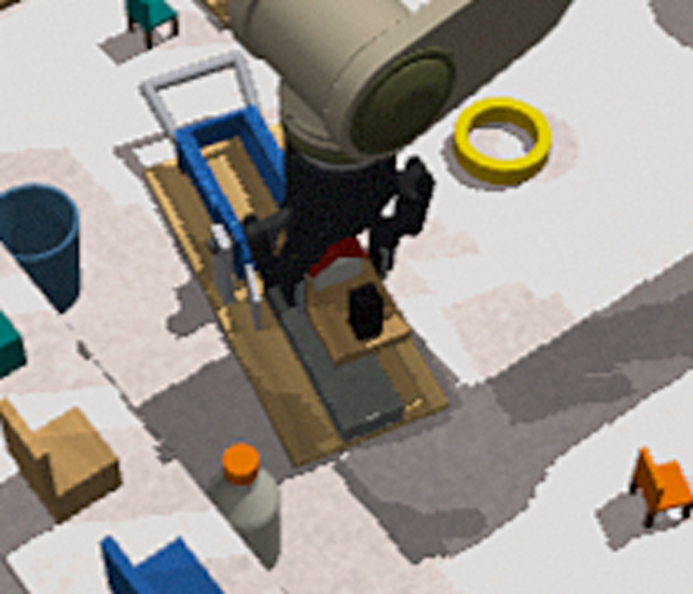

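The board is held level, lined up over the shelf with its post towards the free end (crop 365,310). Next I'll lower it.

Request:
{"method": "step_arm", "body": {"deltas": [[[0, 0, 0, 0, 0, -1, 52], [0, 0, 0, 0, 0, -1, 52], [0, 0, 0, 0, 0, -1, 52], [0, 0, 0, 0, 0, -0.5, 52], [0, 0, 0, 0, 0, -0.2, 52], [0, 0, 0, 0, 0, -0.1, 52], [0, 0, 0, 0, 0, 0, 52], [0, 0, 0, 0, 0, 0, 52]]]}}

```text
time_s: 9.0
position: [0.6449, 0.098, 0.0432]
tcp_rot: [0.0, 0.781, 0.625, 0.001]
ft_force: [-0.5, -0.2, -1.9]
grip_width: 0.0581
grip_force: 64.6
```

Request:
{"method": "step_arm", "body": {"deltas": [[[0, 0, 0, 0, 0, -0.08, 52], [0, 0, 0, 0, 0, -0.08, 52], [0, 0, 0, 0, 0, -0.05, 52], [0, 0, 0, 0, 0, 0, 52]]]}}

```text
time_s: 9.4
position: [0.6448, 0.0979, 0.0406]
tcp_rot: [0.001, 0.781, 0.625, 0.001]
ft_force: [-6.2, -0.3, 14.6]
grip_width: 0.058
grip_force: 66.5
```

Request:
{"method": "step_arm", "body": {"deltas": [[[0, 0, 0, 0, 0, 0, 74], [0, 0, 0, 0, 0, 0, 74], [0, 0, 0, 0, 0, 0, 74], [0, 0, 0, 0, 0, 0.5, 74], [0, 0, 0, 0, 0, 1, 74], [0, 0, 0, 0, 0, 1, 74], [0, 0, 0, 0, 0, 1, 74], [0, 0, 0, 0, 0, 1, 74], [0, 0, 0, 0, 0, 0.5, 74], [0, 0, 0, 0, 0, 0, 74]]]}}

```text
time_s: 10.4
position: [0.6451, 0.098, 0.1398]
tcp_rot: [0.001, 0.781, 0.625, 0.001]
ft_force: [0.5, -0.1, -0.4]
grip_width: 0.0743
grip_force: 0.0
```

```bash
python3 - <<'E'
from h import *
for n in P:
    im=cams.get_image(n)
    cv2.imwrite(f"pics/p_{n}.png",im)
    r=cams.trace(n,"board"); print(n,[(d['point'],round(d['confidence'],2),int(d['mask'].sum())) for d in r])
    if r: np.save(f"mb_{n}.npy",r[0]['mask'])
t=cv2.resize(cv2.imread("pics/p_scene.png")[150:290,270:400],None,fx=4,fy=4,interpolation=cv2.INTER_CUBIC)
for b in BOARD[:2]:
    for x in proj("scene",place(b,[.6444,.0978,-1.7924],.031)): cv2.circle(t,tuple(int(v) for v in ((x-[270,150]+.5)*4)),2,(255,0,255),-1)
cv2.imwrite("pics/g3.png",t)
E
```

```text
scene [([233.0, 338.4], 0.88, 1036)]
top [([187.5, 330.5], 0.54, 3627), ([181.4, 282.2], 0.42, 141)]
```

View pics/g3.png

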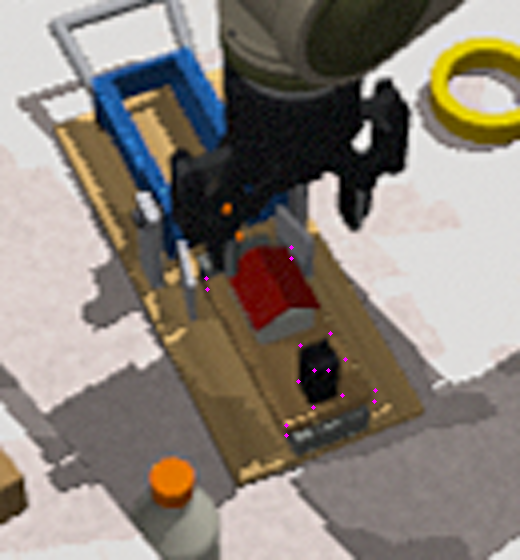

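The board sits square on the shelf: my projected corners match it within a pixel or so, and the post is at crop (318,372). Next is the post grip.

Request:
{"method": "step_arm", "body": {"deltas": [[[0, 0, 0, 0.153, 0.728, 0, 45], [0, 0, 0, 0.153, 0.728, 0, 45], [0, 0, 0, 0.153, 0.728, 0, 45], [0, 0, 0, 0, 0, -1, 45], [0, 0, 0, 0, 0, -1, 45], [0, 0, 0, 0, 0, -1, 45], [0, 0, 0, 0, 0, -0.4, 45], [0, 0, 0, 0, 0, -0.3, 45], [0, 0, 0, 0, 0, 0, 45], [0, 0, 0, 0, 0, 0, 12], [0, 0, 0, 0, 0, 0, 12], [0, 0, 0, 0, 0, 0, 12], [0, 0, 0, 0, 0, 0, 12], [0, 0, 0, 0, 0, 0, 12], [0, 0, 0, 0, 0, 0, 12]]]}}

```text
time_s: 12.1
position: [0.6543, 0.1417, 0.0652]
tcp_rot: [0.001, 0.781, 0.625, 0.001]
ft_force: [0.5, 0.6, 5.6]
grip_width: 0.019
grip_force: 59.5
```

Request:
{"method": "step_arm", "body": {"deltas": [[[0, 0, 0, -0.055, -0.244, 0, 12], [0, 0, 0, -0.11, -0.488, 0, 12], [0, 0, 0, -0.11, -0.488, 0, 12], [0, 0, 0, 0, 0, 0, 12]]]}}

```text
time_s: 12.5
position: [0.6485, 0.1166, 0.0652]
tcp_rot: [0.0, 0.781, 0.624, 0.001]
ft_force: [-0.2, -2.4, 6.4]
grip_width: 0.019
grip_force: 59.5
```

Request:
{"method": "step_arm", "body": {"deltas": [[[0, 0, 0, -0.055, -0.244, 0, 12], [0, 0, 0, -0.055, -0.244, 0, 12], [0, 0, 0, 0, 0, 0, 12]]]}}

```text
time_s: 12.8
position: [0.6464, 0.1076, 0.0652]
tcp_rot: [0.0, 0.781, 0.624, 0.001]
ft_force: [0.4, 1.5, 5.5]
grip_width: 0.0191
grip_force: 59.5
```

Request:
{"method": "step_arm", "body": {"deltas": [[[0, 0, 0, -0.055, -0.244, 0, 12], [0, 0, 0, -0.055, -0.244, 0, 12], [0, 0, 0, -0.055, -0.244, 0, 12], [0, 0, 0, 0, 0, 0, 12]]]}}

```text
time_s: 13.2
position: [0.6432, 0.0931, 0.0652]
tcp_rot: [0.0, 0.781, 0.624, 0.001]
ft_force: [0.3, 2.6, 6.0]
grip_width: 0.0191
grip_force: 59.5
```

Request:
{"method": "step_arm", "body": {"deltas": [[[0, 0, 0, -0.055, -0.244, -0.01, 12], [0, 0, 0, -0.055, -0.244, -0.01, 12], [0, 0, 0, -0.055, -0.244, -0.01, 12], [0, 0, 0, -0.055, -0.244, -0.01, 12], [0, 0, 0, 0, 0, 0, 12]]]}}

```text
time_s: 13.7
position: [0.6392, 0.074, 0.0652]
tcp_rot: [0.001, 0.781, 0.624, 0.002]
ft_force: [-0.2, 4.1, 11.2]
grip_width: 0.0191
grip_force: 60.1
```

Request:
{"method": "step_arm", "body": {"deltas": [[[0, 0, 0, -0.08, -0.366, 0.02, 12], [0, 0, 0, -0.08, -0.366, 0, 12], [0, 0, 0, -0.08, -0.366, 0, 12], [0, 0, 0, -0.08, -0.366, 0, 12], [0, 0, 0, 0, 0, 0, 12]]]}}

```text
time_s: 14.2
position: [0.6325, 0.044, 0.0652]
tcp_rot: [0.0, 0.781, 0.624, 0.001]
ft_force: [-0.6, 1.3, 8.7]
grip_width: 0.0192
grip_force: 59.9
```

Request:
{"method": "step_arm", "body": {"deltas": [[[0, 0, 0, -0.08, -0.366, 0, 12], [0, 0, 0, -0.08, -0.366, 0, 12], [0, 0, 0, -0.08, -0.366, 0, 12], [0, 0, 0, -0.08, -0.366, 0, 12], [0, 0, 0, 0, 0, 0, 12]]]}}

```text
time_s: 14.7
position: [0.6259, 0.015, 0.0652]
tcp_rot: [0.0, 0.781, 0.624, 0.001]
ft_force: [-0.6, 2.7, 9.6]
grip_width: 0.0192
grip_force: 60.0
```

Request:
{"method": "step_arm", "body": {"deltas": [[[0, 0, 0, -0.08, -0.366, 0, 12], [0, 0, 0, -0.08, -0.366, 0, 12], [0, 0, 0, -0.08, -0.366, 0, 12], [0, 0, 0, -0.08, -0.366, 0, 12], [0, 0, 0, -0.055, -0.244, 0, 12], [0, 0, 0, 0, 0, 0, 12]]]}}

```text
time_s: 15.3
position: [0.6179, -0.0201, 0.0641]
tcp_rot: [0.0, 0.781, 0.624, 0.0]
ft_force: [-0.3, 1.1, 6.1]
grip_width: 0.0193
grip_force: 59.5
```

Request:
{"method": "step_arm", "body": {"deltas": [[[0, 0, 0, -0.055, -0.244, 0, 12], [0, 0, 0, -0.033, -0.146, 0, 12], [0, 0, 0, -0.022, -0.0976, 0, 12], [0, 0, 0, 0, 0, 0, 12]]]}}

```text
time_s: 15.7
position: [0.6158, -0.0292, 0.0642]
tcp_rot: [0.0, 0.781, 0.624, 0.0]
ft_force: [-0.2, 2.9, 5.6]
grip_width: 0.0192
grip_force: 59.5
```

Request:
{"method": "step_arm", "body": {"deltas": [[[0, 0, 0, -0.011, -0.049, 0, 12], [0, 0, 0, -0.011, -0.049, 0, 12], [0, 0, 0, 0, 0, 0, 12]]]}}

```text
time_s: 16.0
position: [0.6154, -0.0309, 0.0642]
tcp_rot: [-0.0, 0.781, 0.625, 0.0]
ft_force: [-0.3, 4.6, 7.3]
grip_width: 0.0193
grip_force: 59.5
```

Request:
{"method": "step_arm", "body": {"deltas": [[[0, 0, 0, -0.011, -0.049, 0, 12], [0, 0, 0, -0.011, -0.049, 0, 12], [0, 0, 0, 0, 0, 0, 12]]]}}

```text
time_s: 16.3
position: [0.6155, -0.0311, 0.0643]
tcp_rot: [-0.001, 0.781, 0.625, 0.002]
ft_force: [3.3, 14.1, 5.4]
grip_width: 0.019
grip_force: 59.4
```

The force shows it against the end stop. Next is the tug back.

Request:
{"method": "step_arm", "body": {"deltas": [[[0, 0, 0, 0.011, 0.049, 0, 12], [0, 0, 0, 0.011, 0.049, 0, 12], [0, 0, 0, 0.011, 0.049, 0, 12], [0, 0, 0, 0.011, 0.049, 0, 12], [0, 0, 0, 0, 0, 0, 12]]]}}

```text
time_s: 16.8
position: [0.6156, -0.0307, 0.0642]
tcp_rot: [0.001, 0.781, 0.624, -0.001]
ft_force: [-2.1, -3.6, 5.7]
grip_width: 0.0193
grip_force: 59.6
```

Request:
{"method": "step_arm", "body": {"deltas": [[[0, 0, 0, 0.008, 0.037, 0, 12], [0, 0, 0, 0.008, 0.037, 0, 12], [0, 0, 0, 0, 0, 0, 12], [0, 0, 0, 0, 0, 0, 12]]]}}

```text
time_s: 17.2
position: [0.6159, -0.0295, 0.0642]
tcp_rot: [0.001, 0.781, 0.624, -0.001]
ft_force: [-2.7, -5.7, 6.3]
grip_width: 0.019
grip_force: 59.6
```

Request:
{"method": "step_arm", "body": {"deltas": [[[0, 0, 0, 0.008, 0.037, 0, 12], [0, 0, 0, 0.008, 0.037, 0, 12], [0, 0, 0, 0, 0, 0, 12], [0, 0, 0, 0, 0, 0, 12]]]}}

```text
time_s: 17.6
position: [0.6161, -0.0287, 0.0642]
tcp_rot: [0.001, 0.781, 0.624, -0.001]
ft_force: [-4.1, -8.7, 6.7]
grip_width: 0.019
grip_force: 59.6
```

Request:
{"method": "step_arm", "body": {"deltas": [[[0, 0, 0, 0.008, 0.037, 0, 12], [0, 0, 0, 0, 0, 0, 12], [0, 0, 0, 0, 0, 0, 12], [0, 0, 0, 0, 0, 0, 12]]]}}

```text
time_s: 18.0
position: [0.6161, -0.0286, 0.0643]
tcp_rot: [0.002, 0.781, 0.624, -0.002]
ft_force: [-5.6, -10.9, 6.8]
grip_width: 0.0191
grip_force: 59.7
```

Request:
{"method": "step_arm", "body": {"deltas": [[[0, 0, 0, 0.008, 0.04, 0, 12], [0, 0, 0, 0.008, 0.04, 0, 12], [0, 0, 0, 0, 0, 0, 12], [0, 0, 0, 0, 0, 0, 12], [0, 0, 0, 0, 0, 0, 12], [0, 0, 0, 0, 0, 0, 12]]]}}

```text
time_s: 18.6
position: [0.6162, -0.0283, 0.0643]
tcp_rot: [0.002, 0.781, 0.624, -0.003]
ft_force: [-7.3, -16.5, 7.0]
grip_width: 0.0192
grip_force: 59.7
```

Request:
{"method": "step_arm", "body": {"deltas": [[[0, 0, 0, -0.022, -0.1, 0, 12], [0, 0, 0, 0, 0, 0, 45], [0, 0, 0, 0, 0, 0, 45], [0, 0, 0, 0, 0, 0, 45], [0, 0, 0, 0, 0, 0.5, 45], [0, 0, 0, 0, 0, 1, 45], [0, 0, 0, 0, 0, 1, 45], [0, 0, 0, 0, 0, 1, 45], [0, 0, 0, 0, 0, 1, 45], [0, 0, 0, 0, 0, 0, 45]]]}}

```text
time_s: 19.6
position: [0.6179, -0.0258, 0.1572]
tcp_rot: [0.003, 0.781, 0.625, 0.002]
ft_force: [-0.6, -0.6, 0.4]
grip_width: 0.0448
grip_force: 0.0
```

Request:
{"method": "step_arm", "body": {"deltas": [[[0, 0, 0.978, -0.1, -0.4, 0, 34], [0, 0, 0.978, -0.1, -0.4, 0, 34], [0, 0, 0.978, -0.1, -0.4, 0, 34], [0, 0, 0.978, -0.1, -0.4, 0, 34], [0, 0, 0.978, -0.1, -0.4, 0, 34], [0, 0, 0.978, -0.1, -0.4, 0, 34], [0, 0, 0.978, -0.1, -0.4, 0, 34], [0, 0, 0.978, -0.1, -0.4, 0, 34], [0, 0, 0.978, -0.1, -0.4, 0, 34], [0, 0, 0.978, -0.1, -0.4, 0, 34], [0, 0, 0.978, -0.1, -0.4, 0, 34], [0, 0, 0.978, -0.1, -0.4, 0, 34], [0, 0, 0.978, -0.1, -0.4, 0, 34], [0, 0, 0.978, -0.1, -0.4, 0, 34], [0, 0, 0.978, -0.1, -0.4, 0, 34], [0, 0, 0.978, -0.1, -0.4, 0, 34], [0, 0, 0.978, -0.1, -0.4, 0, 34], [0, 0, 0.978, -0.1, -0.4, 0, 34], [0, 0, 0.978, 0, -0.3, 0, 34], [0, 0, 0.978, 0, -0.3, 0, 34]]]}}

```text
time_s: 21.6
position: [0.5804, -0.1819, 0.1531]
tcp_rot: [-0.0, 0.21, 0.978, 0.0]
ft_force: [0.0, 1.0, 1.0]
grip_width: 0.0338
grip_force: 0.0
```

Request:
{"method": "step_arm", "body": {"deltas": [[[0, 0, 0.978, 0, 0, 0, 34], [0, 0, 0.978, 0, 0, 0, 34], [0, 0, 0.978, 0, 0, 0, 34], [0, 0, 0, 0, 0, 0, 34]]]}}

```text
time_s: 22.0
position: [0.5804, -0.1816, 0.1531]
tcp_rot: [-0.0, 0.11, 0.994, 0.0]
ft_force: [-0.8, 0.5, 1.4]
grip_width: 0.0343
grip_force: 0.0
```

```bash
python3 - <<'E'
from h import *
im=cams.get_image("scene");it=cams.get_image("top")
a=cv2.resize(im[130:260,265:395],(520,520),interpolation=cv2.INTER_CUBIC)
cv2.imwrite("pics/g4.png",a)
for n in P:
  for q in("handle_bar","latch"):
    print(n,q,[(d['point'],round(d['confidence'],2)) for d in cams.search_frame(n,q)])
E
```

```text
scene handle_bar [([184.9, 310.2], 0.17)]
scene latch [([205.4, 324.0], 0.41)]
top handle_bar [([178.3, 329.0], 0.78), ([191.1, 340.2], 0.71)]
top latch [([186.1, 311.8], 0.62)]
```

View pics/g4.png

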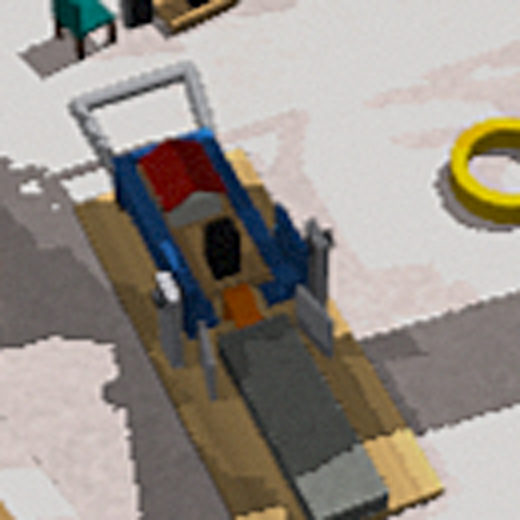

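The board is home in the cradle and the orange latch is up behind it (crop 240,305). The handle bar is at about (135,88), as predicted, so I'll go down onto it.

Request:
{"method": "step_arm", "body": {"deltas": [[[0, 0, 0, 0, -0.17, -1, 34], [0, 0, 0, 0, 0, -1, 34], [0, 0, 0, 0, 0, -1, 34], [0, 0, 0, 0, 0, -1, 34], [0, 0, 0, 0, 0, -0.6, 34], [0, 0, 0, 0, 0, -0.3, 34], [0, 0, 0, 0, 0, -0.15, 34], [0, 0, 0, 0, 0, 0, 34]]]}}

```text
time_s: 23.1
position: [0.5807, -0.1854, 0.053]
tcp_rot: [0.0, 0.111, 0.994, -0.0]
ft_force: [-0.4, 0.3, -0.5]
grip_width: 0.0338
grip_force: 0.0
```

Request:
{"method": "step_arm", "body": {"deltas": [[[0, 0, 0, 0, 0, 0, 5], [0, 0, 0, 0, 0, 0, 5], [0, 0, 0, 0, 0, 0, 5], [0, 0, 0, 0, 0, 0, 5], [0, 0, 0, 0, 0, 0, 5]]]}}

```text
time_s: 23.6
position: [0.5812, -0.1833, 0.0536]
tcp_rot: [0.001, 0.111, 0.994, 0.001]
ft_force: [2.5, 10.2, 2.9]
grip_width: 0.0101
grip_force: 58.4
```

```bash
python3 - <<'E'
import numpy as np
p=np.radians(np.arange(-4.5,176,4));X=np.c_[190.6*np.cos(p)*-.2198,190.6*np.cos(p)*-.9755,190.6*np.sin(p)]
for i,(d,x) in enumerate(zip(np.diff(X,axis=0)/20,X[1:]-X[0])): print(i+1,d.round(2).tolist(),x.round(0).tolist())
E
```

```text
1 [-0.01, -0.03, 0.66] [-0.0, -1.0, 13.0]
2 [0.0, 0.02, 0.66] [-0.0, -0.0, 27.0]
3 [0.01, 0.06, 0.66] [0.0, 1.0, 40.0]
4 [0.02, 0.11, 0.66] [1.0, 3.0, 53.0]
5 [0.03, 0.15, 0.65] [1.0, 6.0, 66.0]
6 [0.04, 0.2, 0.63] [2.0, 10.0, 79.0]
7 [0.05, 0.24, 0.62] [3.0, 15.0, 91.0]
8 [0.06, 0.28, 0.6] [5.0, 20.0, 103.0]
9 [0.07, 0.32, 0.58] [6.0, 27.0, 115.0]
10 [0.08, 0.36, 0.55] [8.0, 34.0, 126.0]
11 [0.09, 0.4, 0.53] [9.0, 42.0, 136.0]
12 [0.1, 0.43, 0.5] [11.0, 50.0, 146.0]
13 [0.1, 0.46, 0.47] [13.0, 60.0, 155.0]
14 [0.11, 0.49, 0.43] [16.0, 70.0, 164.0]
15 [0.12, 0.52, 0.4] [18.0, 80.0, 172.0]
16 [0.12, 0.55, 0.36] [21.0, 91.0, 179.0]
17 [0.13, 0.57, 0.32] [23.0, 102.0, 186.0]
18 [0.13, 0.59, 0.28] [26.0, 114.0, 191.0]
19 [0.14, 0.61, 0.23] [28.0, 126.0, 196.0]
20 [0.14, 0.62, 0.19] [31.0, 139.0, 199.0]
21 [0.14, 0.63, 0.14] [34.0, 151.0, 202.0]
22 [0.14, 0.64, 0.1] [37.0, 164.0, 204.0]
23 [0.15, 0.65, 0.05] [40.0, 177.0, 205.0]
24 [0.15, 0.65, 0.01] [43.0, 190.0, 205.0]
25 [0.15, 0.65, -0.04] [46.0, 203.0, 205.0]
26 [0.14, 0.64, -0.09] [49.0, 216.0, 203.0]
27 [0.14, 0.64, -0.13] [52.0, 229.0, 200.0]
28 [0.14, 0.63, -0.18] [54.0, 241.0, 197.0]
29 [0.14, 0.61, -0.22] [57.0, 254.0, 192.0]
30 [0.13, 0.6, -0.27] [60.0, 265.0, 187.0]
31 [0.13, 0.58, -0.31] [62.0, 277.0, 181.0]
32 [0.12, 0.55, -0.35] [65.0, 288.0, 174.0]
33 [0.12, 0.53, -0.39] [67.0, 299.0, 166.0]
34 [0.11, 0.5, -0.42] [70.0, 309.0, 158.0]
35 [0.11, 0.47, -0.46] [72.0, 318.0, 149.0]
36 [0.1, 0.44, -0.49] [74.0, 327.0, 139.0]
37 [0.09, 0.4, -0.52] [75.0, 335.0, 128.0]
38 [0.08, 0.37, -0.55] [77.0, 342.0, 117.0]
39 [0.07, 0.33, -0.57] [79.0, 349.0, 106.0]
40 [0.07, 0.29, -0.6] [80.0, 355.0, 94.0]
41 [0.06, 0.25, -0.61] [81.0, 360.0, 82.0]
42 [0.05, 0.21, -0.63] [82.0, 364.0, 69.0]
43 [0.04, 0.16, -0.64] [83.0, 367.0, 56.0]
44 [0.03, 0.12, -0.65] [83.0, 369.0, 43.0]
45 [0.02, 0.07, -0.66] [84.0, 371.0, 30.0]
```

Request:
{"method": "step_arm", "body": {"deltas": [[[0, 0, 0, 0.02, 0.1, 0, 5], [0, 0, 0, 0, 0, 0.33, 5], [0, 0, 0, 0, 0, 0.33, 5], [0, 0, 0, 0, 0.02, 0.66, 5], [0, 0, 0, 0.01, 0.06, 0.66, 5], [0, 0, 0, 0.02, 0.11, 0.66, 5], [0, 0, 0, 0, 0, 0, 5]]]}}

```text
time_s: 24.3
position: [0.5819, -0.1801, 0.1078]
tcp_rot: [0.001, 0.111, 0.994, -0.001]
ft_force: [2.2, -6.2, -1.9]
grip_width: 0.0097
grip_force: 58.5
```

Request:
{"method": "step_arm", "body": {"deltas": [[[0, 0, 0, 0.03, 0.15, 0.65, 5], [0, 0, 0, 0.04, 0.2, 0.63, 5], [0, 0, 0, 0.05, 0.24, 0.62, 5], [0, 0, 0, 0.06, 0.28, 0.6, 5], [0, 0, 0, 0.07, 0.32, 0.58, 5], [0, 0, 0, 0.08, 0.36, 0.55, 5], [0, 0, 0, 0.09, 0.4, 0.53, 5], [0, 0, 0, 0, 0, 0, 5]]]}}

```text
time_s: 25.1
position: [0.5903, -0.143, 0.1915]
tcp_rot: [0.002, 0.111, 0.994, -0.003]
ft_force: [-0.8, -15.1, 4.5]
grip_width: 0.0099
grip_force: 59.0
```

Request:
{"method": "step_arm", "body": {"deltas": [[[0, 0, 0, 0.1, 0.43, 0.5, 5], [0, 0, 0, 0.1, 0.46, 0.47, 5], [0, 0, 0, 0.11, 0.49, 0.43, 5], [0, 0, 0, 0.12, 0.52, 0.4, 5], [0, 0, 0, 0.12, 0.55, 0.36, 5], [0, 0, 0, 0.13, 0.57, 0.32, 5], [0, 0, 0, 0, 0, 0, 5]]]}}

```text
time_s: 25.8
position: [0.6043, -0.0822, 0.2434]
tcp_rot: [0.004, 0.111, 0.994, -0.004]
ft_force: [-4.2, -13.2, 22.5]
grip_width: 0.0098
grip_force: 62.1
```

Request:
{"method": "step_arm", "body": {"deltas": [[[0, 0, 0, 0.02, -0.05, 0.2, 5], [0, 0, 0, 0.13, 0.59, 0.28, 5], [0, 0, 0, 0.14, 0.61, 0.23, 5], [0, 0, 0, 0.14, 0.62, 0.19, 5], [0, 0, 0, 0.14, 0.63, 0.14, 5], [0, 0, 0, 0, 0, 0, 5]]]}}

```text
time_s: 26.4
position: [0.6155, -0.0323, 0.2623]
tcp_rot: [0.003, 0.111, 0.994, -0.002]
ft_force: [0.4, -6.3, 14.1]
grip_width: 0.0098
grip_force: 59.5
```

Request:
{"method": "step_arm", "body": {"deltas": [[[0, 0, 0, 0.14, 0.62, 0.2, 5], [0, 0, 0, 0.15, 0.65, 0.1, 5], [0, 0, 0, 0.15, 0.65, 0.01, 5], [0, 0, 0, 0.15, 0.65, -0.04, 5], [0, 0, 0, 0.14, 0.64, -0.09, 5], [0, 0, 0, 0, 0, 0, 5]]]}}

```text
time_s: 27.0
position: [0.6302, 0.0331, 0.2638]
tcp_rot: [0.002, 0.11, 0.994, -0.0]
ft_force: [4.2, -3.2, 8.1]
grip_width: 0.0097
grip_force: 62.4
```

Request:
{"method": "step_arm", "body": {"deltas": [[[0, 0, 0, 0.14, 0.64, -0.13, 5], [0, 0, 0, 0.14, 0.63, -0.18, 5], [0, 0, 0, 0.14, 0.61, -0.22, 5], [0, 0, 0, 0.13, 0.6, -0.27, 5], [0, 0, 0, 0.13, 0.58, -0.31, 5], [0, 0, 0, 0, 0, 0, 5]]]}}

```text
time_s: 27.6
position: [0.6441, 0.095, 0.2409]
tcp_rot: [0.002, 0.11, 0.994, 0.001]
ft_force: [6.1, 1.8, 5.7]
grip_width: 0.0092
grip_force: 62.3
```

Request:
{"method": "step_arm", "body": {"deltas": [[[0, 0, 0, 0.12, 0.55, -0.35, 5], [0, 0, 0, 0.12, 0.53, -0.39, 5], [0, 0, 0, 0.11, 0.5, -0.42, 5], [0, 0, 0, 0.11, 0.47, -0.46, 5], [0, 0, 0, 0, 0, 0, 5]]]}}

```text
time_s: 28.1
position: [0.653, 0.136, 0.2065]
tcp_rot: [0.0, 0.11, 0.994, 0.001]
ft_force: [9.0, -0.9, 0.3]
grip_width: 0.0094
grip_force: 64.6
```

Request:
{"method": "step_arm", "body": {"deltas": [[[0, 0, 0, 0.13, 0.44, -0.49, 5], [0, 0, 0, 0.11, 0.4, -0.52, 5], [0, 0, 0, 0.08, 0.37, -0.55, 5], [0, 0, 0, 0.07, 0.33, -0.57, 5], [0, 0, 0, 0.07, 0.29, -0.6, 5], [0, 0, 0, 0, 0, 0, 5]]]}}

```text
time_s: 28.7
position: [0.6618, 0.1724, 0.151]
tcp_rot: [-0.0, 0.11, 0.994, 0.0]
ft_force: [5.8, 0.7, -0.5]
grip_width: 0.0094
grip_force: 63.5
```

Request:
{"method": "step_arm", "body": {"deltas": [[[0, 0, 0, 0.06, 0.25, -0.61, 5], [0, 0, 0, 0.05, 0.21, -0.63, 5], [0, 0, 0, 0.04, 0.16, -0.64, 5], [0, 0, 0, 0.03, 0.12, -0.5, 5], [0, 0, 0, 0.01, 0.05, -0.3, 5], [0, 0, 0, 0, 0, 0, 5]]]}}

```text
time_s: 29.3
position: [0.6653, 0.1868, 0.0975]
tcp_rot: [-0.0, 0.111, 0.994, -0.0]
ft_force: [6.4, -0.7, -1.5]
grip_width: 0.0093
grip_force: 60.7
```

Request:
{"method": "step_arm", "body": {"deltas": [[[0, 0, 0, 0.01, 0.03, -0.25, 5], [0, 0, 0, 0, 0.01, -0.2, 5], [0, 0, 0, 0, 0, -0.15, 5], [0, 0, 0, 0, 0, 0, 5]]]}}

```text
time_s: 29.7
position: [0.6656, 0.1873, 0.0912]
tcp_rot: [0.001, 0.111, 0.994, -0.0]
ft_force: [-6.5, -4.7, 24.1]
grip_width: 0.0099
grip_force: 63.5
```

Request:
{"method": "step_arm", "body": {"deltas": [[[0, 0, 0, 0, 0, 0.12, 5], [0, 0, 0, 0, 0, 0, 32], [0, 0, 0, 0, 0, 0, 32], [0, 0, 0, 0, 0, 0, 32], [0, 0, 0, 0, 0, 0.3, 32], [0, 0, 0, 0, 0, 0.6, 32], [0, 0, 0, 0, 0, 1, 32], [0, 0, 0, 0, 0, 1, 32], [0, 0, 0, 0, 0, 1, 32], [0, 0, 0, 0, 0, 1, 32], [0, 0, 0, 0, 0, 0, 32], [0, 0, 0, 0, 0, 0, 32]]]}}

```text
time_s: 30.9
position: [0.6654, 0.1875, 0.1884]
tcp_rot: [0.0, 0.111, 0.994, 0.0]
ft_force: [0.0, -0.2, -0.5]
grip_width: 0.0323
grip_force: 0.0
```

```bash
python3 - <<'E'
from h import *
a=cv2.resize(cams.get_image("scene")[130:280,250:400],(520,520),interpolation=cv2.INTER_CUBIC)
cv2.imwrite("pics/g5.png",a)
E
```

```text
(no output)
```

View pics/g5.png

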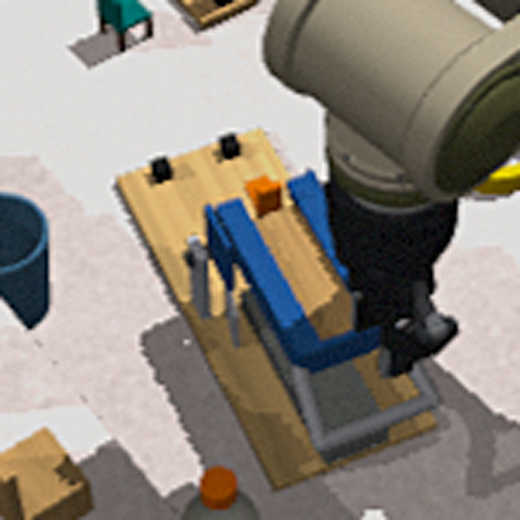

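The cradle lies turned right over above the shelf (bar at crop 380,420), with the board's underside up. The latch is in place at (263,195) and the gripper is clear.

```bash
python3 -c "
from bench import env
print(env.finish_job())"
```

```text
the job is handed in; nothing more can be done
None
```

The job is handed in at about 31 s of the 72 s allowed, with no verdict returned: the board went home and latched, the latch held a tug of about 18 N, and the last picture shows the cradle turned fully over with the board upside down and the gripper clear.

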